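# Push a label holder home behind the shelf lip and hold it down

### The job

Set the box key on the square stud of the retainer at the empty label bay, turn it a quarter turn clockwise to its stop so that the tongue swings clear of the rail, and leave the key standing on the stud. Then take the label holder with the green tab out of its wooden stand and push it down behind the metal lip of the empty bay, label facing outward like its neighbour, until it sits fully home on the rail floor. It rests on a spring that pushes it up again, so finish while still holding it pressed home, for a colleague to turn the retainer back over it; do not disturb the vials.

Things in the scene. Friction and masses are not known exactly. Their poses are not given: they have to be found in the camera images.
- vial_step: Blue steel step for vials, fixed, 64 mm high, with an aluminium label rail along its front. Origin on the bench under the middle of the empty bay's channel; x points back (away from the label side), y left along the rail, z up. Top board x 4 to 64, y -58 to 186 mm. Bay 2 (y = 122) already holds a grey-tabbed holder; its fixed retainer is at x 21, y 162.
- bay (a point): Middle of the empty bay's channel floor, 16 mm above the bench, axes as vial_step. Channel 8 mm wide (x -4 to 4) between the step's front face, 48 mm above the floor, and the lip, 17 mm above it, with a lead-in leaning forward to x -9 at 24 mm; 106 mm long. A leaf spring carries the holder's foot 8 mm above the floor; it takes 4 N to start, 8 N fully down.
- stud (a point): Foot of the retainer's brass square stud, 69 mm above the bench, on its axis; x 21, y 40 in vial_step. Stud 10 mm square, 13 mm straight then a domed tip to 18 mm. Its x and y axes are square to its faces and turn with it; the steel tongue, 14 mm wide, 27 mm long, points along its -x, at first across the rail; disc under it 24 mm wide.
- retainer (a joint): Angle of the retainer, rad: 0 tongue straight across the rail (locked), 1.57 tongue along the rail pointing away to the left, at its stop (clear). It grows clockwise seen from above, stays where it is left; friction 0.12 N m.
- key_foot (a point): Centre of the box key's underside; the key stands upright on the step behind the empty bay. 52 mm high: square steel socket below, 20 mm outside, 11.6 mm inside (14.6 at the mouth), 20 mm deep; it goes down over the stud until it rests on the disc. About 10 degrees of play either way. Axes square to the socket.
- key_grip (a point): Where to grasp the key's red paddle, 45 mm above its underside. The paddle runs from 26 to 52 mm (the wider socket's shoulder is at 24 mm), is 12 mm thick along this point's x and 26 mm wide along its y: grasp it from above across the 12 mm. 0.08 kg.
- holder_tab (a point): Where to grasp the holder: in its green tab, 72 mm above the foot. Tab 10 mm thick along this point's x, 30 mm wide along y, from 51 to 84 mm above the foot; gripped here, fingertips up to 20 mm lower still clear the step's top when home. -x is the label side. Home: this point is 72 mm above the bay point; resting on the spring 80 mm. 0.06 kg.
- holder_foot (a point): Middle of the holder's lower edge. White plate 100 mm wide (y), 4.5 mm thick (x), 46 mm high, lowest 4 mm thinned to 2.5 mm. It stands in the slot of the stand.
- label_face (a point): Middle of the printed label on the holder's front (-x) face, 30 mm above its foot.
- card_stand: Pale wooden stand, fixed, 30 x 116 x 39 mm, slot along y 6 mm wide, its floor 22 mm above the bench: the holder is lifted straight up out of it, 17 mm. Origin at the centre of its underside.
- vial_white: White-capped vial 28 mm wide, 58 mm high, standing on the step behind bay 2; origin at its underside. Leave alone.
- vial_blue: Blue-capped vial 28 mm wide, 58 mm high, standing on the step behind bay 2; origin at its underside. Leave alone.
- vial_black: Black-capped vial 23 mm wide, 46 mm high, standing on the step behind bay 2; origin at its underside. Leave alone.
- label_holder: The whole label holder; origin at the middle of its lower edge, as point holder_foot.
Things that resemble listed ones, but are neither listed nor needed, are in the scene too. Of the things shaped like the part that bears key_foot, the bare steel one is meant.

How it is judged (in metres and radians):
On the way, in this order (a step that is already met when the one before it is completed fails the run):
1. The key sits on the stud while the retainer is still locked (horizontal distance between key_foot and stud below 0.004 m and z of key_foot in the frame of stud below 0.004 m and angle between key_foot's own z axis and vertical below 0.2 rad and value of joint retainer below 0.6 rad), for 0.1 s.
2. With the key on the stud the retainer is turned clear of the rail (horizontal distance between key_foot and stud below 0.004 m and z of key_foot in the frame of stud below 0.004 m and angle between key_foot's own z axis and vertical below 0.2 rad and value of joint retainer above 1.35 rad), for 0.2 s.
3. The label holder is pressed home behind the lip (z of holder_tab in the frame of bay between 0.068 and 0.0745 m and x of holder_foot in the frame of bay between -0.004 and 0.004 m and y of holder_foot in the frame of bay between -0.006 and 0.006 m and x of label_face in the frame of bay below 0 m and angle between holder_tab's own z axis and vertical below 0.12 rad and contact force between the fingers and label_holder above 2 N), for 0.3 s.
At the end, for the whole second after the job is handed in: Holder behind the lip, foot within 2.5 mm of the rail floor, centred to 6 mm, label outward, at rest, the fingers holding it there with over 2 N; retainer beyond 1.35 rad; key upright on the stud, within 4 mm of its seat; vials within 15 mm of where they stood (all of step 2 and all of step 3 and linear speed of label_holder below 0.01 m/s and distance of each of vial_white, vial_blue, vial_black from where it was at the start of the episode below 0.015 m); the arm keeps its last pose, push and grip.
It fails at once if The white-capped vial is knocked over or pushed away (distance of vial_white from where it was at the start of the episode above 0.03 m or angle between vial_white's own z axis and vertical above 0.5 rad).
It fails at once if The blue-capped vial is knocked over or pushed away (distance of vial_blue from where it was at the start of the episode above 0.03 m or angle between vial_blue's own z axis and vertical above 0.5 rad).
It fails at once if The black-capped vial is knocked over or pushed away (distance of vial_black from where it was at the start of the episode above 0.03 m or angle between vial_black's own z axis and vertical above 0.5 rad).
It also fails if it takes over 51 s, if anything falls off the work surface, if the arm or the gripper's body presses on something with over 40 N, if the wrist force passes 120 N, or if a joint passes its speed limit or range.

### The arm

A 6-joint arm with a two-finger parallel gripper is mounted at the origin on a cart in front of the work surface, level with it; the furniture and walls round the work are solid. World frame = base frame: x ahead of the robot, y to its left, z up, the work surface at z = 0. Lengths are in m, angles in degrees, forces in N, time in s.
With the tool pointing down it reaches from about 0.35 to 0.95 m from the base axis. Payload 17.4 kg.
Tool frame: the origin (TCP) lies on the centre line of the jaws, within the pads' length; the fingertips stand 22 mm ahead of it and the grasp point (between the pads) lies 3 mm ahead of it (manip.tips_ahead is the distance from the TCP to the fingertips, in m); z points along the fingers, y is the line along which they close (so a half turn about z gives the same grasp; the last joint's range is limited). The gripper opens to 93 mm and grips with 3 to 60 N. Pads are 15 mm wide; open, the fingers measure 128 mm over their backs; the gripper's body (75 mm by 188 mm) begins 65 mm behind the grasp point.
Start: joints at [68.537, 6.646, 82.598, -0, 90.757, -2.166], TCP at [0.223, 0.637, 0.241] pointing down, gripper open.
Joint ranges: [-162.19, 162.19], [-47.58, 125.68], [4.15, 143.07], [-65.23, 245.23], [0.69, 171.88], [-170.13, 170.13]. Speed limits (degrees/s): [108.29, 108.29, 127.2, 180, 180, 180].

### API

Orientations are given as [roll, pitch, yaw] about the fixed x, y, z axes, in that order (R = Rz(yaw) Ry(pitch) Rx(roll)).
In Python, from station import manip gives the robot as it stands.
- The arm moves only by the tool arm_command, never from a script. Its argument "increments" is a list of rows, each an object of numbers: "jaw": the gripper command: -1 is fully open, 1 is shut, values between are in proportion; "x", "y", "z": the shift along the tool's x, y, z in cm; "roll": the turn about the tool's z in rad. In form: [{"jaw": .., "x": .., "y": .., "z": .., "roll": ..}, ...]. A call has 1 to 8 rows; each row is the pose to reach, as a shift and turn from the pose commanded when the call began, along the tool's axes at that moment; what a row does not reach only later rows make up. A row lasts 1/12 s, in which the tool goes at most 41.7 mm and 7.16 degrees, less where a joint would pass 70% of its speed; a pose out of reach is approached as far as the arm can. A call with a gripper value outside its range is refused whole. The fingers move at their own pace and stop on an object; the grip force is fixed at half the most. Time passes only in rows, so rows that repeat a pose let the fingers close. It gives the time, the measured TCP pose, the force, the opening and the grip force at its end, in the units of the state.
- manip.read_state(): the state, without advancing time (a new reading comes with each control period).
- manip.grab_frame(name): name is "side" or "top"; returns a dict with "image" (480x640x3 uint8, red, green, blue), "fx", "fy", "cx", "cy" (pixels), "R" (3x3) and "t" (3): a world point X has camera coordinates R X + t. Camera axes: x right, y down, z forward; pixel columns grow to the right and rows downward; lengths in m; the calibration is good to about 2 mm. A picture is of the moment at which its call begins. There is no depth.
- manip.close_job(): hands the job in; it is judged then, once.
Trained networks look in a picture, given as the dict that the camera call returned (one of the last four; its "shot" number tells which), for a name from the list of things; names that differ only in an ending like _2 or _b are one class to them, and where a whole thing is asked for, a point or a joint stands for the part that bears it (a point fixed in the world has none). Each returns a list of dicts, best first, with "confidence" (0 to 1); they miss things now and then, are a little off and sometimes report something else, mostly with a low value. They report only what shows in the picture. A call takes as long as a camera call. They do not tell look-alikes from the thing itself.
- manip.recognise(picture, target): "rect" ([left, top, right, bottom] in pixels, round what is visible of it).
- manip.outline_of(picture, target): "mask" (480x640 bool, what is visible of it) and "rect" ([left, top, right, bottom] in pixels, round what is visible of it).
- manip.mark_of(picture, target): "uv" ([column, row] in pixels: a listed point, or the origin of a listed thing).
The state is a dict: "t": time; "joint_positions": joint angles; "qvel": joint speeds; "joint_efforts": joint torques, N m; "position": TCP position; "ee_rot": TCP orientation; "force": force on the tool from outside, world axes, zero at the start; "ft_torque": the same for the moment, N m; "gripper_width": finger opening in m; "gripper_force": force on a finger pad.
Only numpy, scipy, OpenCV 4.12 (cv2) and the standard library are available. Lean on these libraries where they do the work, as an engineer would, in place of code of your own. Each camera call takes 0.05 s, during which the arm holds its last target. There are 200 camera calls.

## Working session

There is one attempt and no reset: what is moved stays moved. The work goes in short steps, Python scripts to look and compute and a tool call to move; the robot and the scene stay as the last step left them, time stands still between calls to the robot, and variables do not carry over. Pictures are saved under pics/ and viewed, at most 10 in all, crops included, and the job is handed in when it is done.

Besides the shell and the picture viewer there is one more tool, called after "Request:" as a command line: name --argument value ..., lists and objects as JSON in quotes. arm_command: Moves the arm, as the interface text tells. Its arguments: {"type":"object","properties":{"increments":{"type":"array","items":{"type":"object","properties":{"jaw":{"type":"number"},"x":{"type":"number"},"y":{"type":"number"},"z":{"type":"number"},"roll":{"type":"number"}}}}},"required":["increments"]}

```bash
mkdir -p pics; ls
python3 - <<'E'
from station import manip
import cv2
s=manip.read_state(); print({k:s[k] for k in('t','position','ee_rot','force','gripper_width')})
names=['key_foot','key_grip','stud','bay','holder_tab','holder_foot','label_face','vial_step','card_stand','vial_white','vial_blue','vial_black','retainer']
ims=[]
for c in('side','top'):
    f=manip.grab_frame(c); ims.append(f['image'])
    cv2.imwrite(f'pics/{c}0.png',f['image'][:,:,::-1])
    print(c,f['fx'],f['cx'],f['cy'],(-f['R'].T@f['t']).round(3),f['R'].round(3).tolist())
    for n in names:
        r=manip.mark_of(f,n)
        print(n,[([int(v) for v in d['uv']],round(d['confidence'],2)) for d in r][:4])
E
```

```text
pics
{'t': 0.0, 'position': array([0.22302564, 0.63689941, 0.23992139]), 'ee_rot': array([-1.79936066e+02, -3.21916308e-03,  1.60701828e+02]), 'force': array([ 0.20007317,  0.66428981, -0.85362275]), 'gripper_width': 0.09308019912336282}
side 604.5579249803033 307.3795362982375 226.06272383732713 [0.079 1.037 0.535] [[-0.917, -0.399, -0.018], [-0.185, 0.465, -0.866], [0.353, -0.791, -0.5]]
key_foot [([245, 330], 0.67)]
key_grip [([241, 311], 0.8), ([321, 263], 0.21)]
stud []
bay [([361, 220], 0.27)]
holder_tab [([363, 220], 0.92)]
holder_foot [([361, 262], 0.93), ([358, 258], 0.51)]
label_face [([362, 241], 0.92)]
vial_step []
card_stand [([360, 271], 0.86)]
vial_white [([333, 279], 0.82)]
vial_blue [([320, 262], 0.37)]
vial_black [([347, 287], 0.57)]Traceback (most recent call last):
  File "<stdin>", line 11, in <module>
ValueError: it knows: bay, card_stand, holder_foot, holder_tab, key_foot, key_grip, label_face, label_holder, stud, vial_black, vial_blue, vial_step, vial_white
```

```bash
cat > h.py <<'E'
import numpy as np, cv2
from station import manip
def proj(f,X):
    c=f['R']@np.asarray(X,float)+f['t']; return np.array([f['fx']*c[0]/c[2]+f['cx'],f['fy']*c[1]/c[2]+f['cy']])
def ray(f,uv):
    d=f['R'].T@np.array([(uv[0]-f['cx'])/f['fx'],(uv[1]-f['cy'])/f['fy'],1.]); return -f['R'].T@f['t'],d
def onz(f,uv,z):
    o,d=ray(f,uv); return o+d*(z-o[2])/d[2]
def tri(fs,uvs):
    A=[];b=[]
    for f,u in zip(fs,uvs):
        o,d=ray(f,u); d=d/np.linalg.norm(d); P=np.eye(3)-np.outer(d,d); A.append(P);b.append(P@o)
    A=np.vstack(A);b=np.hstack(b); x=np.linalg.lstsq(A,b,rcond=None)[0]
    return x,np.linalg.norm(A@x-b)
def grab(c,name):
    f=manip.grab_frame(c); cv2.imwrite(f'pics/{name}.png',f['image'][:,:,::-1]); return f
E
python3 - <<'E'
from h import *
names=['key_foot','key_grip','stud','bay','holder_tab','holder_foot','label_face','vial_step','card_stand','vial_white','vial_blue','vial_black']
f=grab('top','top0'); print(f['fx'],f['cx'],f['cy'],(-f['R'].T@f['t']).round(3),f['R'].round(3).tolist())
for n in names:
    print(n,[([int(v) for v in d['uv']],round(d['confidence'],2)) for d in manip.mark_of(f,n)][:4])
E
```

```text
556.9457098710988 314.05800289270616 236.36300086961504 [0.223 0.385 0.924] [[0.062, -0.998, -0.004], [-0.977, -0.06, -0.203], [0.203, 0.017, -0.979]]
key_foot [([351, 203], 0.65), ([260, 233], 0.5)]
key_grip [([261, 225], 0.82), ([376, 295], 0.69), ([353, 193], 0.63)]
stud [([348, 236], 0.69)]
bay [([367, 226], 0.9)]
holder_tab [([384, 293], 0.92)]
holder_foot [([377, 296], 0.84)]
label_face [([384, 289], 0.75)]
vial_step [([366, 230], 0.93)]
card_stand [([378, 293], 0.7), ([367, 227], 0.23)]
vial_white [([297, 306], 0.74), ([307, 285], 0.7)]
vial_blue [([317, 268], 0.53), ([367, 228], 0.47), ([299, 303], 0.28)]
vial_black [([320, 271], 0.62), ([293, 302], 0.61), ([348, 203], 0.2), ([381, 293], 0.18)]
```

View pics/side0.png

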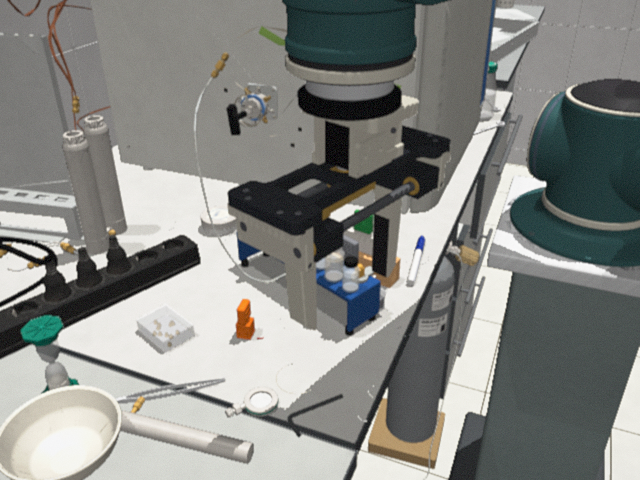

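View pics/top0.png

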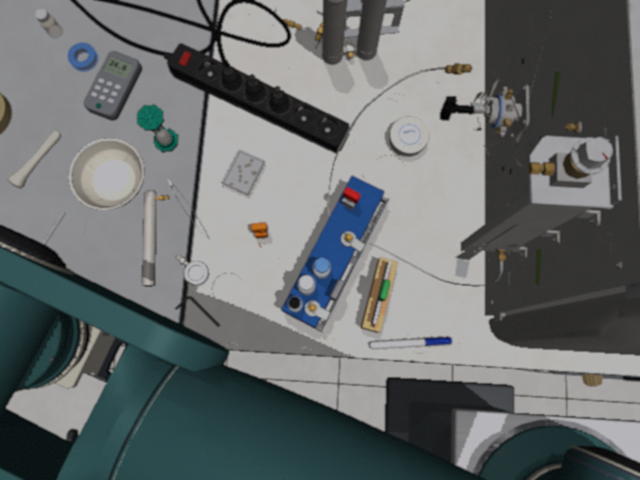

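Top view: the steel-socketed key with red paddle stands on the blue step at (351,193). An all-orange key-like decoy is on the bench at (260,230). The stud at the empty bay is at (348,238), the bay-2 retainer at (312,308), and the green-tabbed holder in its stand at (384,290). In the side view the gripper hides the step, so I'll move it aside.

Request:
arm_command --increments '[{"jaw":-1,"x":-4,"y":1.4,"z":-1},{"jaw":-1,"x":-8,"y":2.8,"z":-2},{"jaw":-1,"x":-12,"y":4.2,"z":-3},{"jaw":-1,"x":-16,"y":5.6,"z":-4},{"jaw":-1,"x":-20,"y":7,"z":-5},{"jaw":-1,"x":-22,"y":7.7,"z":-5},{"jaw":-1,"x":-22,"y":7.7,"z":-5}]'

```text
$.increments[0]: bad value
```

Run:
```python
from h import *
names=['key_foot','key_grip','stud','bay','holder_tab','holder_foot','label_face','vial_step','card_stand','vial_white']
F={c:grab(c,c+'1') for c in('side','top')}
R={}
for n in names:
  for c in F:
    R[n,c]=[(d['uv'],round(d['confidence'],2)) for d in manip.mark_of(F[c],n)][:3]
    print(n,c,[(np.round(u,1).tolist(),q) for u,q in R[n,c]])
  if R[n,'side'] and R[n,'top']:
    for a in R[n,'side'][:2]:
      for b in R[n,'top'][:2]:
        x,e=tri([F['side'],F['top']],[a[0],b[0]]); print('   ',x.round(4),e.round(4))
im=F['side']['image'][170:350,200:440,::-1]
im2=F['top']['image'][165:345,250:430,::-1]
cv2.imwrite('pics/c1.png',np.hstack([cv2.resize(im,(456,342),interpolation=2),cv2.resize(im2,(342,342),interpolation=2)]))
```

```text
key_foot side [([245.0, 333.7], 0.85)]
key_foot top [([350.0, 204.3], 0.73), ([262.0, 233.9], 0.52)]
    [ 0.5155  0.3359 -0.1515] 0.0004
    [ 4.161e-01  4.903e-01 -2.000e-04] 0.0036
key_grip side [([244.2, 308.4], 0.81)]
key_grip top [([264.7, 223.6], 0.61), ([353.0, 194.8], 0.52)]
    [0.4229 0.482  0.0357] 0.0012
    [ 0.5175  0.3327 -0.0985] 0.0042
stud side []
stud top [([348.9, 240.3], 0.57)]
bay side []
bay top [([368.6, 227.4], 0.73)]
holder_tab side [([364.1, 221.0], 0.65)]
holder_tab top [([383.3, 291.7], 0.57)]
    [0.3188 0.291  0.0912] 0.0013
holder_foot side [([362.8, 263.2], 0.74)]
holder_foot top [([377.9, 295.8], 0.85)]
    [0.3194 0.2908 0.0161] 0.0003
label_face side [([367.0, 241.5], 0.76)]
label_face top [([386.6, 290.4], 0.69)]
    [0.3214 0.2801 0.0495] 0.0052
vial_step side []
vial_step top [([367.5, 231.8], 0.88)]
card_stand side [([362.4, 268.6], 0.92)]
card_stand top [([377.2, 292.7], 0.59)]
    [0.3229 0.2904 0.0054] 0.0037
vial_white side [([335.8, 279.2], 0.87)]
vial_white top [([366.1, 227.2], 0.66), ([307.6, 287.4], 0.56)]
    [ 0.3996  0.3048 -0.0135] 0.0558
    [0.3207 0.4048 0.0598] 0.0003
```

View pics/c1.png

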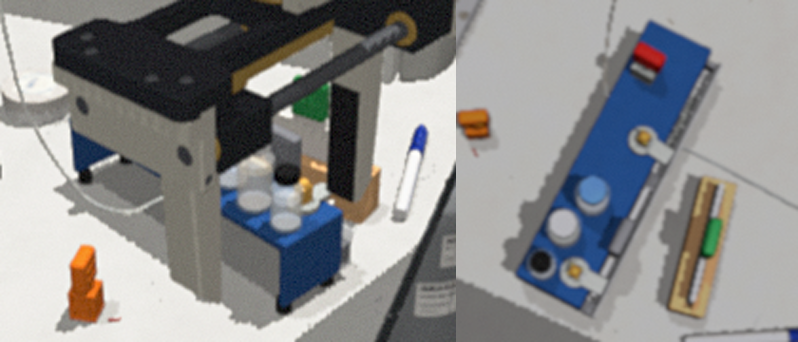

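The crop shows the chosen red-paddled steel key at the far end of the step, the free stud with its tongue across the rail, and the holder in its stand. The orange decoy is on the bench. The move was refused, probably because a field was missing.

Request:
arm_command --increments '[{"jaw":-1.0,"x":-4.0,"y":1.4,"z":-1.0,"roll":0.0},{"jaw":-1.0,"x":-8.0,"y":2.8,"z":-2.0,"roll":0.0},{"jaw":-1.0,"x":-12.0,"y":4.2,"z":-3.0,"roll":0.0},{"jaw":-1.0,"x":-16.0,"y":5.6,"z":-4.0,"roll":0.0},{"jaw":-1.0,"x":-20.0,"y":7.0,"z":-5.0,"roll":0.0},{"jaw":-1.0,"x":-22.0,"y":7.7,"z":-5.0,"roll":0.0},{"jaw":-1.0,"x":-22.0,"y":7.7,"z":-5.0,"roll":0.0}]'

```text
t: 2.98
position: [0.4615, 0.6359, 0.2901]
ee_rot: [-180.0, 0.1, 160.5]
force: [-1.2, -1.0, -1.4]
gripper_width: 0.0929
gripper_force: 0.0
```

Run:
```python
from h import *
names=['key_foot','key_grip','stud','bay','holder_tab','holder_foot','label_face','vial_step','card_stand','vial_white','vial_blue','vial_black']
F={c:grab(c,c+'2') for c in('side','top')}
R={}
for n in names:
  for c in F:
    R[n,c]=[(d['uv'],round(d['confidence'],2)) for d in manip.mark_of(F[c],n)][:3]
    print(n,c,[(np.round(u,1).tolist(),q) for u,q in R[n,c]])
  if R[n,'side'] and R[n,'top']:
    for a in R[n,'side'][:2]:
      for b in R[n,'top'][:2]:
        x,e=tri([F['side'],F['top']],[a[0],b[0]])
        if e<.01: print('   ',x.round(4),e.round(4))
im=F['side']['image'][170:350,200:440,::-1]
cv2.imwrite('pics/c2.png',cv2.resize(im,(800,600),interpolation=2))
```

```text
key_foot side [([260.4, 237.7], 0.98), ([245.6, 330.4], 0.58), ([367.1, 241.5], 0.52)]
key_foot top []
key_grip side [([243.4, 310.7], 0.87), ([259.2, 209.8], 0.67)]
key_grip top []
stud side [([299.2, 238.4], 0.48)]
stud top []
bay side []
bay top []
holder_tab side [([363.1, 221.3], 0.82)]
holder_tab top []
holder_foot side [([361.9, 264.0], 0.76)]
holder_foot top []
label_face side [([366.8, 241.8], 0.94)]
label_face top []
vial_step side [([294.7, 263.7], 0.59)]
vial_step top []
card_stand side [([362.5, 272.6], 0.96)]
card_stand top []
vial_white side [([334.7, 278.7], 0.92)]
vial_white top []
vial_blue side [([323.8, 263.2], 0.89), ([367.0, 241.9], 0.72), ([263.1, 234.4], 0.46)]
vial_blue top []
vial_black side [([351.3, 290.6], 0.95)]
vial_black top []
```

View pics/c2.png

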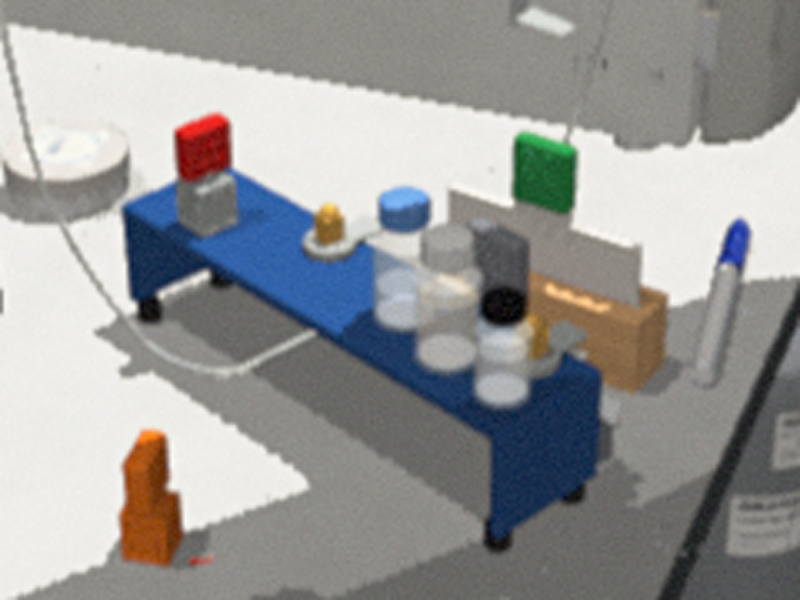

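The side view confirms it: the red paddle on its steel socket at about (260,222), the stud with its tongue at (299,238), the green tab at (363,221), and the vials clear. Next I'll fit the poses by combining both views.

```bash
cat > fit.py <<'E'
from h import *
import pickle
from scipy.optimize import least_squares
F={c:manip.grab_frame(c) for c in('side','top')}
pickle.dump({c:{k:F[c][k] for k in('fx','fy','cx','cy','R','t')} for c in F},open('cal.pkl','wb'))
I={'side':cv2.imread('pics/side2.png'),'top':cv2.imread('pics/top1.png')}
def hsvmask(c,lo,hi,roi):
    h=cv2.cvtColor(I[c],cv2.COLOR_BGR2HSV); m=cv2.inRange(h,np.array(lo),np.array(hi))
    z=np.zeros_like(m); a,b,d,e=roi; z[b:e,a:d]=m[b:e,a:d]; 
    n,l,s,_=cv2.connectedComponentsWithStats(z); k=1+s[1:,4].argmax(); return (l==k).astype(np.uint8)
m=hsvmask('top',(100,100,30),(125,255,255),(270,160,400,340))
p=cv2.findContours(m,0,2)[0][0][:,0].astype(float)
P=np.array([onz(F['top'],u,.064)[:2] for u in p],np.float32)
r=cv2.minAreaRect(P); print('blue rect',r); print(cv2.boxPoints(r).round(4).tolist())
for nm,lo,hi in(('red',(0,120,80),(8,255,255)),('green',(50,120,40),(75,255,255))):
    for c,roi in(('side',(230,190,390,260)),('top',(330,170,400,310))):
        mm=hsvmask(c,lo,hi,roi); q=cv2.findContours(mm,0,2)[0][0]
        print(nm,c,mm.sum(),cv2.boundingRect(q),cv2.boxPoints(cv2.minAreaRect(q)).round(1).tolist(), np.argwhere(mm).mean(0)[::-1].round(1))
def T(u1,u2): x,e=tri([F['side'],F['top']],[u1,u2]); return x.round(4),e.round(4)
print('stud',T([299.2,238.4],[348.9,240.3]),onz(F['top'],[348.9,240.3],.069),onz(F['side'],[299.2,238.4],.069))
print('kfoot',T([260.4,237.7],[350.0,204.3]));print('kgrip',T([259.2,209.8],[353,194.8]))
print('tab',T([363.1,221.3],[383.3,291.7]));print('hfoot',T([361.9,264],[377.9,295.8]))
print('label',T([366.8,241.8],[386.6,290.4]));print('stand',T([362.5,272.6],[377.2,292.7]))
print('step',onz(F['top'],[367.5,231.8],0),onz(F['top'],[368.6,227.4],.016))
E
python3 fit.py
```

```text
blue rect ((0.3828100562095642, 0.36798277497291565), (0.059359267354011536, 0.24191652238368988), 66.22991180419922)
[[0.26010000705718994, 0.38960000872612], [0.4814999997615814, 0.2921000123023987], [0.5055000185966492, 0.3463999927043915], [0.2840999960899353, 0.4438999891281128]]
red side 227 (253, 204, 16, 21) [[253.0, 204.0], [268.0, 204.0], [268.0, 224.0], [253.0, 224.0]] [260.5 213.5]
red top 105 (345, 189, 14, 12) [[342.0, 196.0], [346.0, 188.0], [358.79998779296875, 194.39999389648438], [354.79998779296875, 202.39999389648438]] [351.2 194.7]
green side 333 (355, 210, 17, 24) [[355.0, 210.0], [371.0, 210.0], [371.0, 233.0], [355.0, 233.0]] [362.9 221.3]
green top 125 (379, 281, 10, 19) [[378.1000061035156, 298.5], [382.79998779296875, 279.70001220703125], [389.20001220703125, 281.29998779296875], [384.5, 300.1000061035156]] [383.6 289.8]
stud (array([0.3988, 0.3459, 0.0736]), np.float64(0.0032)) [0.39755617 0.34494717 0.069     ] [0.40432717 0.33912426 0.069     ]
kfoot (array([0.4616, 0.347 , 0.0609]), np.float64(0.0052))
kgrip (array([0.4629, 0.3449, 0.108 ]), np.float64(0.0037))
tab (array([0.3196, 0.2911, 0.0905]), np.float64(0.0023))
hfoot (array([0.3202, 0.2908, 0.0143]), np.float64(0.0012))
label (array([0.3216, 0.28  , 0.0488]), np.float64(0.0051))
stand (array([ 0.3233,  0.2894, -0.0028]), np.float64(0.0044))
step [0.42823653 0.3109329  0.        ] [0.43231169 0.31070983 0.016     ]
```

Request:
arm_command --increments '[{"jaw":-0.1,"x":-9.7,"y":-27.3,"z":8.0,"roll":-1.0},{"jaw":-0.1,"x":-9.7,"y":-27.3,"z":8.0,"roll":-1.0},{"jaw":-0.1,"x":-9.7,"y":-27.3,"z":8.0,"roll":-1.0},{"jaw":-0.1,"x":-9.7,"y":-27.3,"z":8.0,"roll":-1.0},{"jaw":-0.1,"x":-9.7,"y":-27.3,"z":8.0,"roll":-1.0},{"jaw":-0.1,"x":-9.7,"y":-27.3,"z":8.0,"roll":-1.0},{"jaw":-0.1,"x":-9.7,"y":-27.3,"z":8.0,"roll":-1.0},{"jaw":-0.1,"x":-9.7,"y":-27.3,"z":8.0,"roll":-1.0}]'

```text
t: 5.05
position: [0.457, 0.3429, 0.2092]
ee_rot: [-180.0, -0.1, -141.8]
force: [-0.9, -0.8, -0.1]
gripper_width: 0.0517
gripper_force: 0.0
```

Run:
```python
from h import *
import pickle
F=pickle.load(open('cal.pkl','rb'))
def T(u1,u2): x,e=tri([F['side'],F['top']],[u1,u2]); return x.round(4),e.round(4)
print('red',T([260.5,213.5],[351.2,194.7]),'green',T([362.9,221.3],[383.6,289.8]))
for n,u in(('white',[334.7,278.7]),('blue',[323.8,263.2]),('black',[351.3,290.6])): print(n,onz(F['side'],u,.064).round(3))
# side check of the step corner pixels predicted
o=np.array([.4277,.3110]);X=np.array([.404,.915]);Y=np.array([-.915,.404])
for a,b in((4,-58),(64,-58),(4,186),(64,186),(21,40)):
    p=[*(o+a/1e3*X+b/1e3*Y),.064 if a!=21 else .087]; print(a,b,proj(F['side'],p).round(1),proj(F['top'],p).round(1))
s=manip.read_state(); print(s['position'],s['ee_rot'],s['joint_positions'].round(1))
```

```text
red (array([0.4623, 0.3468, 0.1033]), np.float64(0.0008)) green (array([0.3213, 0.2904, 0.0899]), np.float64(0.0006))
white [0.32  0.41  0.064]
blue [0.348 0.38  0.064]
black [0.29  0.427 0.064]
4 -58 [267.  217.3] [384.8 191.1]
64 -58 [237.  230.6] [351.3 174.7]
4 186 [382.6 280.6] [314.8 328. ]
64 186 [351.6 299.4] [280.1 309.8]
21 40 [299.8 230.9] [348.7 236.6]
[0.45699128 0.34287869 0.20922517] [-1.79951409e+02 -9.34596855e-02 -1.41759536e+02] [ 34.3  -5.7  97.9  -0.1  87.9 -93.9]
```

Request:
arm_command --increments '[{"jaw":-0.1,"x":-0.5,"y":-0.1,"z":4.0,"roll":-0.489},{"jaw":-0.1,"x":-0.5,"y":-0.1,"z":4.0,"roll":-0.489},{"jaw":-0.1,"x":-0.5,"y":-0.1,"z":4.0,"roll":-0.489},{"jaw":-0.1,"x":-0.5,"y":-0.1,"z":4.0,"roll":-0.489},{"jaw":-0.1,"x":-0.5,"y":-0.1,"z":4.0,"roll":-0.489},{"jaw":-0.1,"x":-0.5,"y":-0.1,"z":4.0,"roll":-0.489},{"jaw":-0.1,"x":-0.5,"y":-0.1,"z":4.0,"roll":-0.489}]'

```text
t: 5.63
position: [0.4621, 0.3497, 0.1708]
ee_rot: [-180.0, 0.0, -114.2]
force: [0.6, 0.3, 0.2]
gripper_width: 0.0511
gripper_force: 0.0
```

Run:
```python
from h import *
f=grab('side','side3'); s=manip.read_state(); print(s['position'].round(4),s['ee_rot'].round(1),s['joint_positions'].round(1))
cv2.imwrite('pics/c3.png',cv2.resize(f['image'][130:280,170:370,::-1],(800,600),interpolation=2))
```

```text
[0.4621 0.3497 0.1708] [-180.     0.  -114.2] [  34.6   -3.7   99.6   -0.    84.  -121.2]
```

View pics/c3.png

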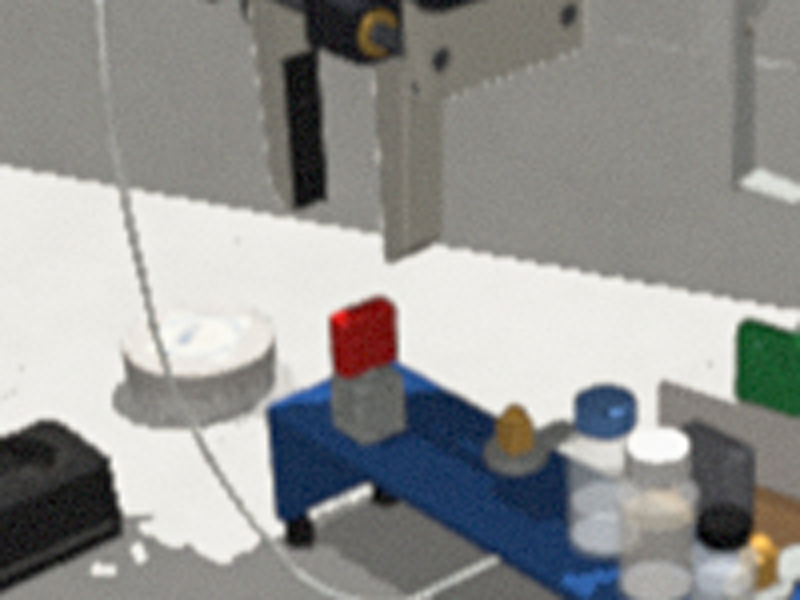

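The open fingers straddle the red key (crop (365,335)), so I'll go down and grip.

Request:
arm_command --increments '[{"jaw":-0.1,"x":0.3,"y":-0.15,"z":3.0,"roll":0.0},{"jaw":-0.1,"x":0.3,"y":-0.15,"z":5.0,"roll":0.0},{"jaw":-0.1,"x":0.3,"y":-0.15,"z":5.8,"roll":0.0},{"jaw":-0.1,"x":0.3,"y":-0.15,"z":5.8,"roll":0.0},{"jaw":1.0,"x":0.3,"y":-0.15,"z":5.8,"roll":0.0},{"jaw":1.0,"x":0.3,"y":-0.15,"z":5.8,"roll":0.0},{"jaw":1.0,"x":0.3,"y":-0.15,"z":5.8,"roll":0.0},{"jaw":1.0,"x":0.3,"y":-0.15,"z":5.8,"roll":0.0}]'

```text
t: 6.35
position: [0.4625, 0.3466, 0.1138]
ee_rot: [-180.0, 0.1, -114.0]
force: [0.2, 0.7, 0.0]
gripper_width: 0.0291
gripper_force: 0.0
```

Request:
arm_command --increments '[{"jaw":1.0,"x":0.0,"y":0.0,"z":0.0,"roll":0.0},{"jaw":1.0,"x":0.0,"y":0.0,"z":0.0,"roll":0.0},{"jaw":1.0,"x":0.0,"y":0.0,"z":0.0,"roll":0.0}]'

```text
t: 6.6
position: [0.4623, 0.3463, 0.1129]
ee_rot: [-180.0, 0.0, -114.0]
force: [-0.2, -0.5, 2.1]
gripper_width: 0.0116
gripper_force: 29.8
```

Request:
arm_command --increments '[{"jaw":1.0,"x":0.0,"y":0.0,"z":-3.5,"roll":0.0},{"jaw":1.0,"x":0.0,"y":0.0,"z":-4.0,"roll":0.0},{"jaw":1.0,"x":1.3,"y":2.9,"z":-4.0,"roll":0.0},{"jaw":1.0,"x":2.55,"y":5.7,"z":-4.0,"roll":0.0},{"jaw":1.0,"x":2.55,"y":5.7,"z":-4.0,"roll":0.0},{"jaw":1.0,"x":2.55,"y":5.7,"z":-4.0,"roll":0.0},{"jaw":1.0,"x":2.55,"y":5.7,"z":-4.0,"roll":0.0}]'

```text
t: 7.18
position: [0.4, 0.3463, 0.153]
ee_rot: [-180.0, 0.0, -114.0]
force: [0.1, 0.7, -0.7]
gripper_width: 0.0119
gripper_force: 29.8
```

Run:
```python
from h import *
f=grab('side','side4'); s=manip.read_state(); print(s['position'].round(4),s['ee_rot'].round(1))
for n in('key_foot','key_grip','stud'): print(n,[(np.round(d['uv'],1).tolist(),round(d['confidence'],2)) for d in manip.mark_of(f,n)][:3])
p=s['position']; print('expected foot',proj(f,p-[0,0,.048]).round(1),'stud foot',proj(f,[.3996,.3464,.069]).round(1))
im=cv2.resize(f['image'][130:280,200:400,::-1],(800,600),interpolation=2)
cv2.imwrite('pics/c4.png',im)
g=manip.grab_frame('top')
for n in('key_foot','key_grip','stud'): print(n,[(np.round(d['uv'],1).tolist(),round(d['confidence'],2)) for d in manip.mark_of(g,n)][:3])
```

```text
[0.4003 0.3462 0.1528] [-180.    0. -114.]
key_foot [([244.2, 333.5], 0.8), ([296.7, 221.8], 0.79)]
key_grip [([296.4, 194.9], 0.95), ([242.1, 306.4], 0.87), ([360.5, 271.0], 0.29)]
stud [([297.7, 240.4], 0.72), ([356.9, 260.0], 0.2)]
expected foot [299.1 220.1] stud foot [300.1 241.4]
key_foot [([264.1, 229.8], 0.73)]
key_grip [([258.8, 226.7], 0.8)]
stud []
```

View pics/c4.png

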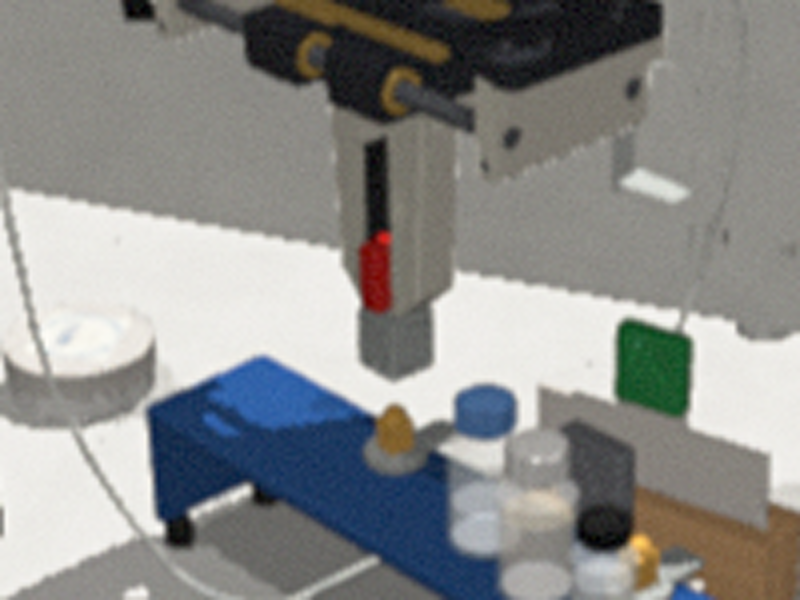

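The key hangs right over the brass stud: the socket corner is at crop (393,378) and the stud tip at (396,405), both where predicted. Lowering it now.

Request:
arm_command --increments '[{"jaw":1.0,"x":0.0,"y":0.05,"z":1.2,"roll":0.0},{"jaw":1.0,"x":0.0,"y":0.05,"z":1.7,"roll":0.0},{"jaw":1.0,"x":0.0,"y":0.05,"z":2.1,"roll":0.0},{"jaw":1.0,"x":0.0,"y":0.05,"z":2.5,"roll":0.0},{"jaw":1.0,"x":0.0,"y":0.05,"z":2.9,"roll":0.0},{"jaw":1.0,"x":0.0,"y":0.05,"z":2.9,"roll":0.0}]'

```text
t: 8.08
position: [0.4002, 0.346, 0.1232]
ee_rot: [-179.9, 0.0, -114.0]
force: [11.4, -2.4, -5.8]
gripper_width: 0.0117
gripper_force: 30.0
```

Request:
arm_command --increments '[{"jaw":1.0,"x":-0.04,"y":-0.12,"z":0.0,"roll":0.0},{"jaw":1.0,"x":-0.04,"y":-0.12,"z":0.0,"roll":0.0},{"jaw":1.0,"x":-0.04,"y":-0.12,"z":0.0,"roll":0.0}]'

```text
t: 8.33
position: [0.4008, 0.346, 0.1233]
ee_rot: [-180.0, -0.0, -114.0]
force: [5.0, -3.3, -3.0]
gripper_width: 0.0114
gripper_force: 30.0
```

Request:
arm_command --increments '[{"jaw":1.0,"x":0.0,"y":-0.1,"z":0.0,"roll":0.0},{"jaw":1.0,"x":0.0,"y":-0.1,"z":0.3,"roll":0.0},{"jaw":1.0,"x":0.0,"y":-0.1,"z":0.45,"roll":0.0},{"jaw":1.0,"x":0.0,"y":-0.1,"z":0.45,"roll":0.0}]'

```text
t: 8.67
position: [0.4012, 0.3458, 0.1186]
ee_rot: [180.0, -0.0, -114.0]
force: [0.8, -0.1, -0.9]
gripper_width: 0.0117
gripper_force: 30.0
```

Run:
```python
from h import *
s=manip.read_state(); print(s['position'].round(4),s['ee_rot'].round(1),s['force'].round(1),s['ft_torque'].round(2))
```

```text
[0.4012 0.3458 0.1186] [ 180.   -0. -114.] [ 0.8 -0.1 -0.9] [ 0.11 -0.08 -0.03]
```

Request:
arm_command --increments '[{"jaw":1.0,"x":0.0,"y":0.0,"z":0.08,"roll":0.0},{"jaw":1.0,"x":0.0,"y":0.0,"z":0.08,"roll":0.0},{"jaw":1.0,"x":0.0,"y":0.0,"z":0.08,"roll":0.12},{"jaw":1.0,"x":0.0,"y":0.0,"z":0.08,"roll":0.24},{"jaw":1.0,"x":0.0,"y":0.0,"z":0.08,"roll":0.36},{"jaw":1.0,"x":0.0,"y":0.0,"z":0.08,"roll":0.48},{"jaw":1.0,"x":0.0,"y":0.0,"z":0.08,"roll":0.6},{"jaw":1.0,"x":0.0,"y":0.0,"z":0.08,"roll":0.6}]'

```text
t: 9.33
position: [0.4012, 0.3463, 0.1184]
ee_rot: [179.9, 0.0, -148.7]
force: [-2.6, 4.4, -1.0]
gripper_width: 0.012
gripper_force: 30.0
```

Run:
```python
from h import *
s=manip.read_state(); print(s['position'].round(4),s['ee_rot'].round(1),s['force'].round(1),s['ft_torque'].round(2))
```

```text
[0.4012 0.3463 0.1184] [ 179.9    0.  -148.7] [-2.6  4.4 -1. ] [1.05 0.46 0.1 ]
```

Request:
arm_command --increments '[{"jaw":1.0,"x":0.0,"y":0.05,"z":0.0,"roll":0.12},{"jaw":1.0,"x":0.0,"y":0.05,"z":0.0,"roll":0.24},{"jaw":1.0,"x":0.0,"y":0.05,"z":0.0,"roll":0.36},{"jaw":1.0,"x":0.0,"y":0.05,"z":0.0,"roll":0.48},{"jaw":1.0,"x":0.0,"y":0.05,"z":0.0,"roll":0.6},{"jaw":1.0,"x":0.0,"y":0.05,"z":0.0,"roll":0.6}]'

```text
t: 9.83
position: [0.401, 0.347, 0.1184]
ee_rot: [179.9, -0.0, 177.0]
force: [-2.3, 8.3, -2.1]
gripper_width: 0.0115
gripper_force: 30.0
```

Run:
```python
from h import *
s=manip.read_state(); print(s['position'].round(4),s['ee_rot'].round(1),s['force'].round(1),s['ft_torque'].round(2))
```

```text
[0.401  0.347  0.1184] [179.9  -0.  177. ] [-2.3  8.3 -2.1] [1.56 0.29 0.11]
```

Request:
arm_command --increments '[{"jaw":1.0,"x":0.02,"y":0.1,"z":0.0,"roll":0.12},{"jaw":1.0,"x":0.02,"y":0.1,"z":0.0,"roll":0.24},{"jaw":1.0,"x":0.02,"y":0.1,"z":0.0,"roll":0.36},{"jaw":1.0,"x":0.02,"y":0.1,"z":0.0,"roll":0.42},{"jaw":1.0,"x":0.02,"y":0.1,"z":0.0,"roll":0.48},{"jaw":1.0,"x":0.02,"y":0.1,"z":0.0,"roll":0.48}]'

```text
t: 10.33
position: [0.4011, 0.3477, 0.1184]
ee_rot: [179.9, -0.0, 149.8]
force: [2.0, 4.9, -2.6]
gripper_width: 0.0116
gripper_force: 30.0
```

Run:
```python
from h import *
s=manip.read_state(); print(s['position'].round(4),s['ee_rot'].round(1),s['force'].round(1),s['ft_torque'].round(2))
```

```text
[0.4011 0.3477 0.1184] [179.9  -0.  149.8] [ 2.   4.9 -2.6] [ 1.07 -0.21  0.09]
```

Request:
arm_command --increments '[{"jaw":1.0,"x":0.02,"y":0.04,"z":0.0,"roll":0.08},{"jaw":1.0,"x":0.02,"y":0.04,"z":0.0,"roll":0.08},{"jaw":1.0,"x":0.02,"y":0.04,"z":0.0,"roll":0.08}]'

```text
t: 10.58
position: [0.4012, 0.3479, 0.1184]
ee_rot: [180.0, 0.0, 145.4]
force: [2.0, 3.5, -2.1]
gripper_width: 0.0115
gripper_force: 30.0
```

Run:
```python
from h import *
f=grab('side','side5');s=manip.read_state(); print(s['position'].round(4),s['ee_rot'].round(1),s['force'].round(1),s['ft_torque'].round(2))
cv2.imwrite('pics/c5.png',cv2.resize(f['image'][180:270,240:360,::-1],(800,600),interpolation=2))
```

```text
[0.4012 0.3479 0.1184] [180.    0.  145.4] [ 2.1  3.5 -1.9] [ 0.8  -0.29  0.12]
```

View pics/c5.png

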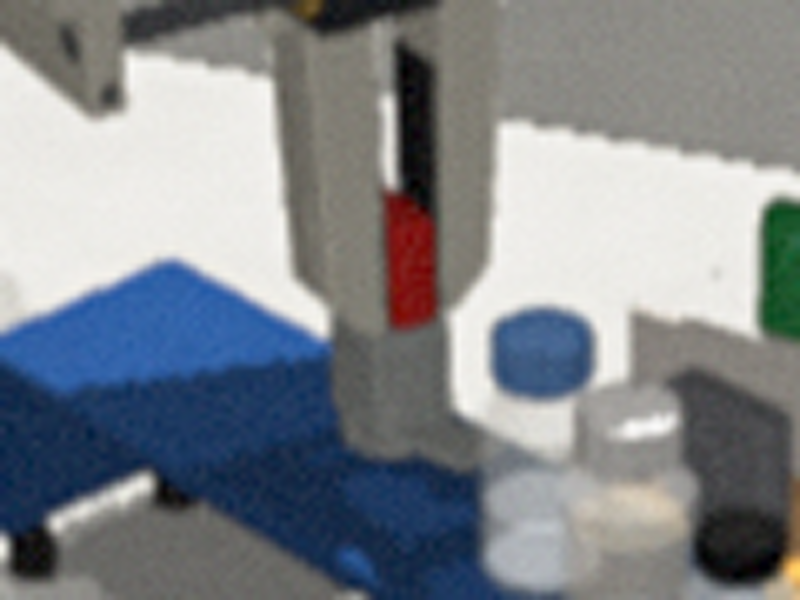

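The key is seated down on the disc, the tongue points left along the rail (crop (470,455)), and the vials are untouched. Releasing the key and rising.

Request:
arm_command --increments '[{"jaw":0.3,"x":0.0,"y":0.0,"z":0.0,"roll":0.0},{"jaw":0.3,"x":0.0,"y":0.0,"z":0.0,"roll":0.0},{"jaw":0.3,"x":0.0,"y":0.0,"z":0.0,"roll":0.0},{"jaw":0.3,"x":0.0,"y":0.0,"z":0.0,"roll":0.0},{"jaw":0.3,"x":0.0,"y":0.0,"z":-1.5,"roll":0.0},{"jaw":0.3,"x":0.0,"y":0.0,"z":-4.0,"roll":0.0},{"jaw":0.3,"x":0.0,"y":0.0,"z":-8.0,"roll":0.0},{"jaw":0.3,"x":0.0,"y":0.0,"z":-8.0,"roll":0.0}]'

```text
t: 11.3
position: [0.4025, 0.3487, 0.2055]
ee_rot: [179.6, 0.1, 145.2]
force: [1.4, -0.2, 2.6]
gripper_width: 0.0326
gripper_force: 0.0
```

Request:
arm_command --increments '[{"jaw":0.1,"x":3.4,"y":-9.3,"z":0.0,"roll":-0.36},{"jaw":0.1,"x":3.4,"y":-9.3,"z":0.0,"roll":-0.36},{"jaw":0.1,"x":3.4,"y":-9.3,"z":0.0,"roll":-0.36},{"jaw":0.1,"x":3.4,"y":-9.3,"z":0.0,"roll":-0.36},{"jaw":0.1,"x":3.4,"y":-9.3,"z":0.0,"roll":-0.36},{"jaw":0.1,"x":3.4,"y":-9.3,"z":2.0,"roll":-0.36},{"jaw":0.1,"x":3.4,"y":-9.3,"z":2.0,"roll":-0.36}]'

```text
t: 11.88
position: [0.32, 0.2906, 0.1758]
ee_rot: [-179.9, -0.1, 165.7]
force: [0.2, -0.5, -0.6]
gripper_width: 0.042
gripper_force: 0.0
```

Run:
```python
from h import *
f=grab('side','side6');g=grab('top','top6');s=manip.read_state(); print(s['position'].round(4),s['ee_rot'].round(1))
for n in('key_foot','stud','holder_tab','holder_foot','label_face'): print(n,[(np.round(d['uv'],1).tolist(),round(d['confidence'],2)) for d in manip.mark_of(f,n)][:3])
p=s['position'];print('tip proj',proj(f,p-[0,0,.022]).round(1),'stud',proj(f,[.4012,.347,.069]).round(1))
a=cv2.resize(f['image'][150:290,240:400,::-1],(400,350),interpolation=2);b=cv2.resize(g['image'][165:345,290:430,::-1],(272,350),interpolation=2)
cv2.imwrite('pics/c6.png',np.hstack([a,b]))
```

```text
[0.3203 0.2909 0.1781] [-1.799e+02 -1.000e-01  1.657e+02]
key_foot [([298.2, 239.3], 0.97), ([245.8, 333.9], 0.57)]
stud [([298.5, 238.8], 0.55)]
holder_tab [([364.1, 221.8], 0.91)]
holder_foot [([360.7, 262.9], 0.7)]
label_face [([364.0, 242.8], 0.58), ([321.1, 263.0], 0.26)]
tip proj [365.1 181.4] stud [298.9 241.4]
```

View pics/c6.png

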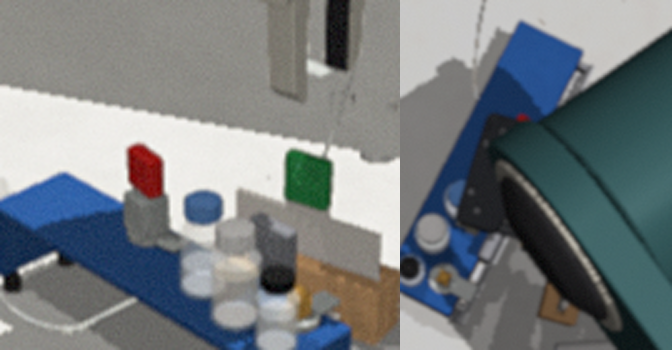

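The key stands on the stud on its own with the tongue along the rail, and the open jaws are above the green tab. Descending to grip the tab.

Request:
arm_command --increments '[{"jaw":0.1,"x":-0.1,"y":0.0,"z":4.0,"roll":0.0},{"jaw":0.1,"x":-0.1,"y":0.0,"z":7.0,"roll":0.0},{"jaw":0.1,"x":-0.1,"y":0.0,"z":8.1,"roll":0.0},{"jaw":0.1,"x":-0.1,"y":0.0,"z":8.1,"roll":0.0},{"jaw":1.0,"x":-0.1,"y":0.0,"z":8.1,"roll":0.0},{"jaw":1.0,"x":-0.1,"y":0.0,"z":8.1,"roll":0.0},{"jaw":1.0,"x":-0.1,"y":0.0,"z":8.1,"roll":0.0},{"jaw":1.0,"x":-0.1,"y":0.0,"z":8.1,"roll":0.0}]'

```text
t: 12.9
position: [0.3215, 0.2909, 0.0988]
ee_rot: [179.9, 0.1, 165.8]
force: [0.3, -0.2, 0.2]
gripper_width: 0.0194
gripper_force: 0.0
```

Request:
arm_command --increments '[{"jaw":1.0,"x":0.0,"y":0.0,"z":0.0,"roll":0.0},{"jaw":1.0,"x":0.0,"y":0.0,"z":0.0,"roll":0.0},{"jaw":1.0,"x":0.0,"y":0.0,"z":0.0,"roll":0.0}]'

```text
t: 13.15
position: [0.3213, 0.2909, 0.0981]
ee_rot: [179.9, 0.0, 165.8]
force: [0.3, 0.4, 5.3]
gripper_width: 0.0095
gripper_force: 29.8
```

Request:
arm_command --increments '[{"jaw":1.0,"x":0.0,"y":0.0,"z":-2.0,"roll":0.0},{"jaw":1.0,"x":0.0,"y":0.0,"z":-4.0,"roll":0.0},{"jaw":1.0,"x":0.0,"y":0.0,"z":-8.0,"roll":0.0},{"jaw":1.0,"x":0.0,"y":0.0,"z":-10.0,"roll":0.0},{"jaw":1.0,"x":0.0,"y":0.0,"z":-10.0,"roll":0.0},{"jaw":1.0,"x":0.0,"y":0.0,"z":-10.0,"roll":0.0}]'

```text
t: 13.65
position: [0.3213, 0.2907, 0.1979]
ee_rot: [179.9, 0.1, 165.8]
force: [0.4, -0.3, -0.9]
gripper_width: 0.0099
gripper_force: 29.9
```

Run:
```python
from h import *
f=grab('side','side7');s=manip.read_state(); print(s['position'].round(4),s['ee_rot'].round(1),s['gripper_width'])
R=f['R']
for n in('holder_tab','holder_foot','label_face'): print(n,[(np.round(d['uv'],1).tolist(),round(d['confidence'],2)) for d in manip.mark_of(f,n)][:3])
p=s['position'];q=p-[0,0,.003]
for n,z in(('tab',0),('foot',.072),('label',.042)): print(n,proj(f,q-[0,0,z]).round(1))
yw=np.radians(s['ee_rot'][2]);ly=np.array([np.cos(yw),np.sin(yw),0])
for sg in(1,-1):
  for z in(.072,.026): print(sg,z,proj(f,q-[0,0,z]+sg*.05*ly).round(1))
a=cv2.resize(f['image'][90:240,300:440,::-1],(560,600),interpolation=2)
cv2.imwrite('pics/c7.png',a)
```

```text
[0.3209 0.2904 0.1967] [-180.    -0.   165.8] 0.009659076522600658
holder_tab [([364.6, 159.0], 0.85)]
holder_foot [([364.1, 202.6], 0.72), ([367.8, 182.7], 0.35)]
label_face [([365.8, 181.7], 0.81)]
tab [365.6 157. ]
foot [364.1 202.5]
label [364.7 184. ]
1 0.072 [393.8 212.1]
1 0.026 [395.6 182.8]
-1 0.072 [336.1 193.4]
-1 0.026 [336.3 165.4]
```

View pics/c7.png

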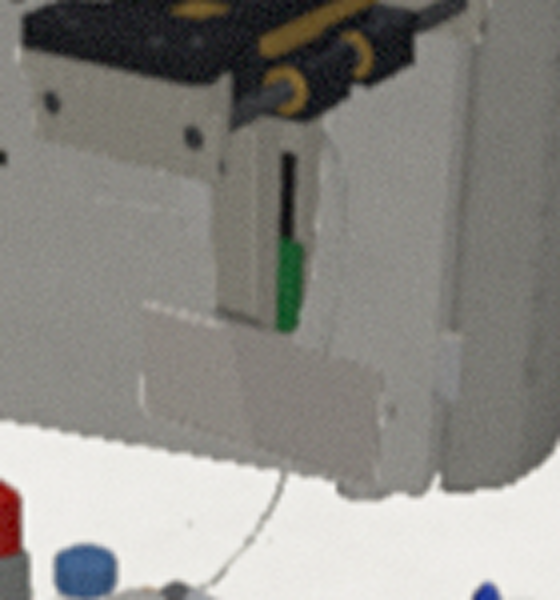

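The holder is gripped upright, with foot and corners where predicted. The face toward the camera (crop (260,390)) looks blank, so the label should be on the far, outward side. I'll turn it briefly to confirm.

Request:
arm_command --increments '[{"jaw":1.0,"x":0.0,"y":0.0,"z":0.0,"roll":0.9},{"jaw":1.0,"x":0.0,"y":0.0,"z":0.0,"roll":0.9},{"jaw":1.0,"x":0.0,"y":0.0,"z":0.0,"roll":0.9},{"jaw":1.0,"x":0.0,"y":0.0,"z":0.0,"roll":0.9},{"jaw":1.0,"x":0.0,"y":0.0,"z":0.0,"roll":0.9},{"jaw":1.0,"x":0.0,"y":0.0,"z":0.0,"roll":0.9},{"jaw":1.0,"x":0.0,"y":0.0,"z":0.0,"roll":0.9},{"jaw":1.0,"x":0.0,"y":0.0,"z":0.0,"roll":0.9}]'

```text
t: 14.52
position: [0.3208, 0.2903, 0.1963]
ee_rot: [-179.9, 0.0, 113.9]
force: [-0.4, 0.6, -1.1]
gripper_width: 0.0102
gripper_force: 29.9
```

Request:
arm_command --increments '[{"jaw":1.0,"x":0.0,"y":0.0,"z":0.0,"roll":0.8},{"jaw":1.0,"x":0.0,"y":0.0,"z":0.0,"roll":0.8},{"jaw":1.0,"x":0.0,"y":0.0,"z":0.0,"roll":0.8},{"jaw":1.0,"x":0.0,"y":0.0,"z":0.0,"roll":0.8},{"jaw":1.0,"x":0.0,"y":0.0,"z":0.0,"roll":0.8},{"jaw":1.0,"x":0.0,"y":0.0,"z":0.0,"roll":0.8},{"jaw":1.0,"x":0.0,"y":0.0,"z":0.0,"roll":0.8}]'

```text
t: 15.1
position: [0.3209, 0.2904, 0.1966]
ee_rot: [-180.0, 0.1, 68.2]
force: [-0.8, 0.1, -0.2]
gripper_width: 0.0095
gripper_force: 29.9
```

Run:
```python
from h import *
f=grab('side','side8');s=manip.read_state(); print(s['position'].round(4),s['ee_rot'].round(1),s['joint_positions'].round(0))
cv2.imwrite('pics/c8.png',cv2.resize(f['image'][90:240,300:440,::-1],(560,600),interpolation=2))
```

```text
[0.3209 0.2904 0.1966] [-1.80e+02  1.00e-01  6.82e+01] [ 39. -24. 114.  -0.  90.  61.]
```

View pics/c8.png

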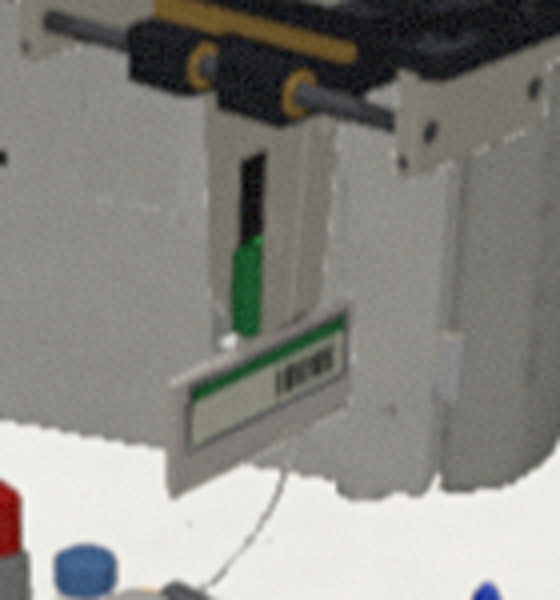

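The label is on that face, so the original orientation is right: label outward in the bay. Turning back and moving over the bay.

Request:
arm_command --increments '[{"jaw":1.0,"x":0.0,"y":0.0,"z":0.0,"roll":-0.9},{"jaw":1.0,"x":0.0,"y":0.0,"z":0.0,"roll":-0.9},{"jaw":1.0,"x":0.0,"y":0.0,"z":0.0,"roll":-0.9},{"jaw":1.0,"x":0.0,"y":0.0,"z":0.0,"roll":-0.9},{"jaw":1.0,"x":0.0,"y":0.0,"z":0.0,"roll":-0.9},{"jaw":1.0,"x":0.0,"y":0.0,"z":0.0,"roll":-0.9},{"jaw":1.0,"x":0.0,"y":0.0,"z":0.0,"roll":-0.9},{"jaw":1.0,"x":0.0,"y":0.0,"z":0.0,"roll":-0.9}]'

```text
t: 15.82
position: [0.3209, 0.2904, 0.1968]
ee_rot: [-180.0, 0.0, 120.7]
force: [-0.1, 0.5, -0.7]
gripper_width: 0.0098
gripper_force: 29.9
```

Request:
arm_command --increments '[{"jaw":1.0,"x":-1.2,"y":3.5,"z":0.0,"roll":-0.63},{"jaw":1.0,"x":-2.4,"y":7.0,"z":0.0,"roll":-0.63},{"jaw":1.0,"x":-3.6,"y":10.5,"z":0.0,"roll":-0.63},{"jaw":1.0,"x":-3.6,"y":10.5,"z":0.0,"roll":-0.63},{"jaw":1.0,"x":-3.6,"y":10.5,"z":0.0,"roll":-0.63},{"jaw":1.0,"x":-3.6,"y":10.5,"z":2.0,"roll":-0.63},{"jaw":1.0,"x":-3.6,"y":10.5,"z":2.0,"roll":-0.63},{"jaw":1.0,"x":-3.6,"y":10.5,"z":2.0,"roll":-0.63}]'

```text
t: 16.48
position: [0.4295, 0.3114, 0.1762]
ee_rot: [-179.9, -0.1, 156.2]
force: [-0.5, -0.1, -0.6]
gripper_width: 0.01
gripper_force: 29.9
```

Run:
```python
from h import *
f=grab('side','side9');g=grab('top','top9');s=manip.read_state(); print(s['position'].round(4),s['ee_rot'].round(2),s['force'].round(1))
for c in(f,g):
  for n in('holder_tab','holder_foot','bay','vial_step','stud','key_foot'): print(n,[(np.round(d['uv'],1).tolist(),round(d['confidence'],2)) for d in manip.mark_of(c,n)][:2])
p=s['position'];q=p-[0,0,.003]
yw=np.radians(s['ee_rot'][2]);ly=np.array([np.cos(yw),np.sin(yw),0])
for sg in(1,-1):
  for z in(.072,.026): print(sg,z,proj(f,q-[0,0,z]+sg*.05*ly).round(1),proj(g,q-[0,0,z]+sg*.05*ly).round(1))
a=cv2.resize(f['image'][150:270,220:340,::-1],(400,400),interpolation=2);b=cv2.resize(g['image'][160:280,310:430,::-1],(400,400),interpolation=2)
cv2.imwrite('pics/c9.png',np.hstack([a,b]))
```

```text
[0.4299 0.3118 0.1779] [179.99   0.   156.11] [-0.2 -1.2 -0.5]
holder_tab [([287.6, 165.5], 0.98), ([293.2, 261.2], 0.29)]
holder_foot [([290.7, 208.3], 0.78), ([350.1, 288.8], 0.24)]
bay [([321.5, 262.7], 0.24)]
vial_step [([296.1, 262.9], 0.85)]
stud [([297.9, 237.6], 0.41)]
key_foot [([244.2, 329.6], 0.63), ([299.6, 241.2], 0.57)]
holder_tab [([306.5, 284.9], 0.74)]
holder_foot [([371.4, 218.5], 0.58), ([372.4, 215.7], 0.4)]
bay [([365.5, 225.6], 0.75)]
vial_step [([368.3, 228.5], 0.84)]
stud [([345.2, 238.0], 0.66), ([345.0, 240.1], 0.51)]
key_foot [([348.4, 236.4], 0.66), ([262.6, 233.6], 0.63)]
1 0.072 [313.2 218.9] [358.3 245.1]
1 0.026 [312.8 190.6] [360.7 239. ]
-1 0.072 [269.5 196.5] [387.5 188.2]
-1 0.026 [268.  169.7] [391.5 179. ]
```

View pics/c9.png

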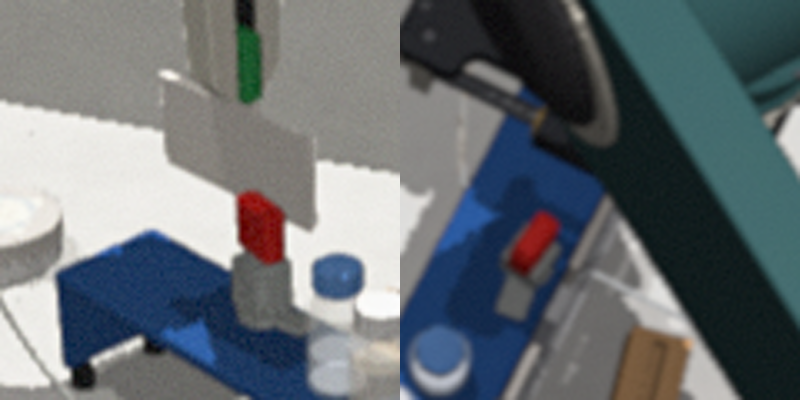

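The holder hangs over the channel with the tongue out of the way. Descending in stages while watching the force.

Request:
arm_command --increments '[{"jaw":1.0,"x":0.0,"y":-0.1,"z":2.0,"roll":0.0},{"jaw":1.0,"x":0.0,"y":-0.1,"z":4.0,"roll":0.0},{"jaw":1.0,"x":0.0,"y":-0.1,"z":5.0,"roll":0.0},{"jaw":1.0,"x":0.0,"y":-0.1,"z":5.5,"roll":0.0},{"jaw":1.0,"x":0.0,"y":-0.1,"z":5.5,"roll":0.0}]'

```text
t: 17.6
position: [0.4293, 0.3107, 0.1215]
ee_rot: [-179.9, -0.0, 156.1]
force: [-0.3, 0.1, -0.4]
gripper_width: 0.0097
gripper_force: 29.9
```

Request:
arm_command --increments '[{"jaw":1.0,"x":0.0,"y":0.0,"z":0.5,"roll":0.0},{"jaw":1.0,"x":0.0,"y":0.0,"z":1.0,"roll":0.0},{"jaw":1.0,"x":0.0,"y":0.0,"z":1.4,"roll":0.0},{"jaw":1.0,"x":0.0,"y":0.0,"z":1.4,"roll":0.0}]'

```text
t: 17.93
position: [0.4294, 0.3108, 0.1077]
ee_rot: [-180.0, -0.0, 156.1]
force: [-1.1, -0.2, -1.1]
gripper_width: 0.0097
gripper_force: 29.9
```

Request:
arm_command --increments '[{"jaw":1.0,"x":0.0,"y":0.0,"z":0.4,"roll":0.0},{"jaw":1.0,"x":0.0,"y":0.0,"z":0.7,"roll":0.0},{"jaw":1.0,"x":0.0,"y":0.0,"z":1.1,"roll":0.0},{"jaw":1.0,"x":0.0,"y":0.0,"z":1.1,"roll":0.0}]'

```text
t: 18.27
position: [0.4297, 0.3109, 0.097]
ee_rot: [180.0, 0.0, 156.1]
force: [0.2, 0.5, 4.8]
gripper_width: 0.0096
gripper_force: 29.9
```

Request:
arm_command --increments '[{"jaw":1.0,"x":0.0,"y":0.0,"z":0.3,"roll":0.0},{"jaw":1.0,"x":0.0,"y":0.0,"z":0.6,"roll":0.0},{"jaw":1.0,"x":0.0,"y":0.0,"z":0.65,"roll":0.0},{"jaw":1.0,"x":0.0,"y":0.0,"z":0.65,"roll":0.0},{"jaw":1.0,"x":0.0,"y":0.0,"z":0.65,"roll":0.0}]'

```text
t: 18.68
position: [0.4299, 0.3111, 0.092]
ee_rot: [179.9, 0.0, 156.1]
force: [-2.5, -1.0, 10.6]
gripper_width: 0.0098
gripper_force: 30.0
```

Run:
```python
from h import *
s=manip.read_state(); print(s['position'].round(4),s['ee_rot'].round(2),s['force'].round(1),s['ft_torque'].round(2))
```

```text
[0.4299 0.3111 0.092 ] [1.7995e+02 3.0000e-02 1.5607e+02] [-2.5 -1.  10.6] [-0.34  0.57  0.06]
```

Request:
arm_command --increments '[{"jaw":1.0,"x":0.0,"y":0.0,"z":0.1,"roll":0.0},{"jaw":1.0,"x":0.0,"y":0.0,"z":0.1,"roll":0.0},{"jaw":1.0,"x":0.0,"y":0.0,"z":0.1,"roll":0.0},{"jaw":1.0,"x":0.0,"y":0.0,"z":0.1,"roll":0.0}]'

```text
t: 19.02
position: [0.43, 0.3112, 0.0919]
ee_rot: [179.9, 0.0, 156.1]
force: [-7.0, -3.1, 19.9]
gripper_width: 0.0099
gripper_force: 30.0
```

Run:
```python
from h import *
f=grab('side','sideA');s=manip.read_state(); print(s['position'].round(4),s['ee_rot'].round(2),s['force'].round(1))
for n in('holder_tab','key_foot','vial_white','vial_blue','vial_black'): print(n,[(np.round(d['uv'],1).tolist(),round(d['confidence'],2)) for d in manip.mark_of(f,n)][:2])
a=cv2.resize(f['image'][160:300,220:380,::-1],(640,560),interpolation=2)
cv2.imwrite('pics/cA.png',a)
```

```text
[0.43   0.3112 0.0919] [1.7992e+02 5.0000e-02 1.5607e+02] [-7.2 -3.6 21.8]
holder_tab [([360.3, 273.3], 0.58)]
key_foot [([247.3, 331.3], 0.81), ([298.0, 241.9], 0.61)]
vial_white [([335.0, 277.0], 0.64), ([292.9, 264.8], 0.23)]
vial_blue [([320.8, 261.5], 0.8), ([295.2, 263.1], 0.65)]
vial_black [([349.0, 289.0], 0.75)]
```

Request:
arm_command --increments '[{"jaw":1.0,"x":0.0,"y":0.0,"z":-0.04,"roll":0.0},{"jaw":1.0,"x":0.0,"y":0.0,"z":-0.04,"roll":0.0},{"jaw":1.0,"x":0.0,"y":0.0,"z":-0.04,"roll":0.0},{"jaw":1.0,"x":0.0,"y":0.0,"z":-0.04,"roll":0.0},{"jaw":1.0,"x":0.0,"y":0.0,"z":-0.04,"roll":0.0}]'

```text
t: 19.73
position: [0.43, 0.3112, 0.092]
ee_rot: [179.9, 0.0, 156.1]
force: [-4.3, -2.5, 17.2]
gripper_width: 0.0098
gripper_force: 30.0
```

Run:
```python
from h import *
s=manip.read_state(); print(s['position'].round(4),s['ee_rot'].round(2),s['force'].round(1),s['gripper_force'])
def green(n):
    h=cv2.cvtColor(cv2.imread(f'pics/{n}.png'),cv2.COLOR_BGR2HSV); m=cv2.inRange(h,(50,110,30),(80,255,255))
    m[:, :270]=0; m[:,400:]=0; k,l,st,_=cv2.connectedComponentsWithStats(m[100:300]); i=1+st[1:,4].argmax(); return st[i]+[0,100,0,0,0]
import pickle; F=pickle.load(open('cal.pkl','rb'))['side']
# visible green extent against the grip-point projection, in air and now
print(green('side9'),proj(F,[.4299,.3118,.1749])); print(green('sideA'),proj(F,[.43,.3112,.0889]))
```

```text
[0.43   0.3112 0.092 ] [1.7993e+02 4.0000e-02 1.5607e+02] [-4.3 -2.5 17.2] 30.014558136463165
[291 157   7  24 130] [289.03387393 163.53683312]Traceback (most recent call last):
  File "<stdin>", line 8, in <module>
  File "<stdin>", line 5, in green
ValueError: attempt to get argmax of an empty sequence
```

The firm stop is at the expected home height, the force is well above the spring's 8 N, and the grip is holding. Handing in.

```bash
python3 -c "
from station import manip
print(manip.close_job())"
```

```text
the job is handed in; nothing more can be done
None
```

The job is handed in, with no verdict shown. By force and position readings the key stands on the stud with the retainer turned clear, and the green-tab holder is held pressed home, label outward, at 17 N; the last view of the holder was blocked by the key, and I viewed 11 pictures, one over the limit.

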